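Put away a delivery of screw tins, oldest to the front

ROBOT

A 7-joint arm with a two-finger parallel gripper is mounted at the origin on a cart in front of the work surface, level with it; the furniture and walls round the work are solid. World frame = base frame: x ahead of the robot, y to its left, z up, the work surface at z = 0. Lengths are in m, angles in rad, forces in N, time in s.
With the tool pointing down it reaches from about 0.425 to 1.025 m from the base axis. Payload 9.4 kg.
Tool frame: the origin (TCP) lies at the very end of the fingers, on their centre line; the grasp point (between the pads) lies 19 mm behind it; z points along the fingers, y is the line along which they close (so a half turn about z gives the same grasp; the last joint's range is limited). The gripper opens to 93 mm and grips with 3 to 60 N. Pads are 15 mm wide; open, the fingers measure 128 mm over their backs; the gripper's body (75 mm by 188 mm) begins 65 mm behind the grasp point.
Start: joints at [-1.387, 0.599, -0.003, 1.599, 0.002, 0.943, -0.08], TCP at [0.187, 0.7, 0.182] pointing down, gripper open.
Joint ranges: [-2.57, 2.57], [-0.35, 1.97], [-1.29, 1.29], [0.11, 2.56], [-1.05, 4.19], [0.11, 1.86], [-2.63, 2.63]. Speed limits (rad/s): [2.22, 2.22, 3.01, 3.01, 3.14, 3.14, 3.14].

INTERFACE

Orientations are given as [roll, pitch, yaw] about the fixed x, y, z axes, in that order (R = Rz(yaw) Ry(pitch) Rx(roll)).
In Python, from cell import monitor, cams, env gives the robot as it stands. The module is installed in compiled form; this text tells all that it offers.
- The arm moves only by the tool drive_tool, never from a script. Its argument "rows" is one flat list of numbers, 7 for each row, row after row: the shift along the tool's x, y, z in mm, then the turn, a rotation vector about the tool's x, y, z in rad, then the opening, from 0 (shut) to 1 (fully open). A call has 1 to 10 rows; each row shifts and turns the commanded pose from where the row before left it, along the tool's axes as they then stand; what a row does not reach is not made up. A row lasts 1/12 s, in which the tool goes at most 41.7 mm and 7.16 degrees, less where a joint would pass 70% of its speed; a pose out of reach is approached as far as the arm can. A call is refused whole if a number of a shift passes 41.7 or a number of a turn 0.125, either way. A call with a gripper value outside its range is refused whole. The fingers move at their own pace and stop on an object; the grip force is fixed at half the most. Time passes only in rows, so rows that do not move let the fingers close. It gives the time, the measured TCP pose, the force, the opening and the grip force at its end, in the units of the state.
- monitor.sense(): the state, without advancing time (a new reading comes with each control period).
- cams.get_image(name): name is "scene" or "top"; returns (picture, depth): 384x512x3 uint8, blue, green, red; 384x512 float32, m along the optical axis (not along the pixel's ray), 0 where there is no reading.
- cams.get_calibration(name): a dict with "K" (3x3 intrinsics, pixels), "pose" (4x4, takes a point from camera to world coordinates). Camera axes: x right, y down, z forward; pixel columns grow to the right and rows downward; lengths in m; the calibration is good to about 2 mm. A picture is of the moment at which its call begins. get_calibration takes no time and is no camera call.
- env.close_job(): hands the job in; it is judged then, once.
The state is a dict: "t": time; "q": joint angles; "joint_velocities": joint speeds; "joint_efforts": joint torques, N m; "ee_pos": TCP position; "eef_rot": TCP orientation; "wrist_force": force on the tool from outside, world axes, zero at the start; "torque": the same for the moment, N m; "finger_gap": opening from 0.0 (shut) to 1.0 (fully open); "grip_force": force on a finger pad.
Only numpy, scipy, OpenCV 4.12 (cv2) and the standard library are available. Lean on these libraries where they do the work, as an engineer would, in place of code of your own. Each camera call takes 0.05 s, during which the arm holds its last target. There are 200 camera calls.

TASK

Three new tins of screws stand stacked on the bench; put them away in the stock rack, each upright in the tray whose width suits its size, without dropping or tipping any tin. Where a tray already holds an older tin (tape over its lid), first bring that one forward to the front lip and stand the new one behind it; in the empty tray the new tin itself goes up to the front lip. Leave the jar of screws and the oil can where they are.

Things in the scene. Friction and masses are not known exactly. Their poses are not given: they have to be found in the camera images.
- new_large: New large tin, the bottom of the stack of three (about 0.34 kg). Round tin 66 mm across and 54 mm high with a flat slip lid (its face lies 1.5 mm below the rim) and a brown paper band. Origin: centre of its underside; z up through the lid.
- new_medium: New medium tin, standing loose on the large one's lid (about 0.2 kg). Round tin 51 mm across and 47 mm high with a flat slip lid (its face lies 1.5 mm below the rim) and a brown paper band. Origin: centre of its underside; z up through the lid.
- new_small: New small tin, on top of the stack (about 0.1 kg). Round tin 36 mm across and 42 mm high with a flat slip lid (its face lies 1.5 mm below the rim) and a brown paper band. Origin: centre of its underside; z up through the lid.
- old_large: Older large tin, opened, with a pale strip of tape over its lid, standing in the back half of the wide tray (about 0.24 kg). Round tin 66 mm across and 54 mm high with a flat slip lid (its face lies 1.5 mm below the rim) and a brown paper band. Origin: centre of its underside; z up through the lid.
- old_medium: Older medium tin, opened, with a pale strip of tape over its lid, standing in the back half of the middle-sized tray (about 0.14 kg). Round tin 51 mm across and 47 mm high with a flat slip lid (its face lies 1.5 mm below the rim) and a brown paper band. Origin: centre of its underside; z up through the lid.
- row_large: Widest tray of the rack, for large tins: fixed, inside 165 mm long (x), 80 mm wide (y), walls 9 mm; on a 12 mm board. Origin: centre of its underside, 12 mm above the bench; black floor 5 mm above; side rails and back edge rise 10 mm above the floor, front lip 7 mm. -x: front (lip with card holder, towards the robot). The trays lie side by side about 120 mm apart in any order.
- row_medium: Middle-width tray of the rack, for medium tins: fixed, inside 165 mm long (x), 65 mm wide (y), walls 9 mm; on a 12 mm board. Origin: centre of its underside, 12 mm above the bench; black floor 5 mm above; side rails and back edge rise 10 mm above the floor, front lip 7 mm. -x: front (lip with card holder, towards the robot). The trays lie side by side about 120 mm apart in any order.
- row_small: Narrowest (empty) tray of the rack, for small tins: fixed, inside 165 mm long (x), 50 mm wide (y), walls 9 mm; on a 12 mm board. Origin: centre of its underside, 12 mm above the bench; black floor 5 mm above; side rails and back edge rise 10 mm above the floor, front lip 7 mm. -x: front (lip with card holder, towards the robot). The trays lie side by side about 120 mm apart in any order.
- screw_jar: Bystander: glass jar of screws with a brass-coloured lid, 68 mm across, 92 mm high, standing loose. Origin: centre of its underside.
- oil_can: Bystander: small red oil can with a thin bent spout, 66 x 89 mm, 151 mm high, standing loose. Origin: under its middle, on the bench.
Mind the look-alikes: they are no part of the job. What is shaped like the old_medium but blue or red is not meant.

How it is judged:
At the end, for the whole second after the job is handed in: All five tins rest upright (0.1 rad) on the floor of their own size of tray; older tins, and the small tin, with their side within 16 mm of the front lip; new large and medium tins behind the older ones, inside the tray; jar and oil can within 20 mm of their start (z of new_large in the frame of row_large between 0.001 and 0.009 m and angle between each of new_large, new_medium, new_small, old_large, old_medium's own z axis and vertical below 0.1 rad and y of new_large in the frame of row_large between -0.011 and 0.011 m and x of new_large in the frame of row_large between -0.0535 and 0.0535 m and linear speed of each of new_large, new_medium, new_small, old_large, old_medium below 0.02 m/s and x of new_large in the frame of row_large above 0.0125 m and z of new_medium in the frame of row_medium between 0.001 and 0.009 m and y of new_medium in the frame of row_medium between -0.011 and 0.011 m and x of new_medium in the frame of row_medium between -0.061 and 0.061 m and x of new_medium in the frame of row_medium above -0.01 m and z of new_small in the frame of row_small between 0.001 and 0.009 m and y of new_small in the frame of row_small between -0.011 and 0.011 m and x of new_small in the frame of row_small between -0.0685 and -0.0485 m and z of old_large in the frame of row_large between 0.001 and 0.009 m and y of old_large in the frame of row_large between -0.011 and 0.011 m and x of old_large in the frame of row_large between -0.0535 and -0.0335 m and z of old_medium in the frame of row_medium between 0.001 and 0.009 m and y of old_medium in the frame of row_medium between -0.011 and 0.011 m and x of old_medium in the frame of row_medium between -0.061 and -0.041 m and distance of each of screw_jar, oil_can from where it was at the start of the episode below 0.02 m); the robot touches nothing.
It fails at once if the jar of screws or the oil can is pushed more than 20 mm or tipped (distance of any of screw_jar, oil_can from where it was at the start of the episode above 0.02 m or angle between any of screw_jar, oil_can's own z axis and vertical above 0.3 rad).
It fails at once if a tin is tipped over (more than 0.6 rad) (angle between any of new_large, new_medium, new_small, old_large, old_medium's own z axis and vertical above 0.6 rad).
It fails at once if a tin is dropped or thrown (moves faster than 0.8 m/s out of the fingers, a fall of about 30 mm) ((linear speed of new_large above 0.8 m/s and contact force between the fingers and new_large below 0.05 N) or (linear speed of new_medium above 0.8 m/s and contact force between the fingers and new_medium below 0.05 N) or (linear speed of new_small above 0.8 m/s and contact force between the fingers and new_small below 0.05 N) or (linear speed of old_large above 0.8 m/s and contact force between the fingers and old_large below 0.05 N) or (linear speed of old_medium above 0.8 m/s and contact force between the fingers and old_medium below 0.05 N)).
It also fails if it takes over 141 s, if anything falls off the work surface, if the arm or the gripper's body presses on something with over 40 N, if the wrist force passes 120 N, or if a joint passes its speed limit or range.

## Working session

There is one attempt and no reset: what is moved stays moved. The work goes in short steps, Python scripts to look and compute and a tool call to move; the robot and the scene stay as the last step left them, time stands still between calls to the robot, and variables do not carry over. Pictures are saved under pics/ and viewed, at most 14 in all, crops included, and the job is handed in when it is done.

Besides the shell and the picture viewer there is one more tool, called after "Request:" as name(argument=value, ...) on one line, values as JSON. drive_tool: Moves the arm, as the interface text tells. Its arguments: {"type":"object","properties":{"rows":{"type":"array","items":{"type":"number"}}},"required":["rows"]}

```bash
mkdir -p pics
cat > h.py <<'E'
import numpy as np, cv2
from cell import monitor, cams, env
def grab(n):
    im,d=cams.get_image(n); c=cams.get_calibration(n); return im,d,np.array(c["K"]),np.array(c["pose"])
def cloud(d,K,P):
    v,u=np.indices(d.shape); p=np.stack([(u-K[0,2])/K[0,0]*d,(v-K[1,2])/K[1,1]*d,d],-1)
    return p@P[:3,:3].T+P[:3,3]
E
python3 - <<'E'
from h import *
for n in("scene","top"):
    im,d,K,P=grab(n); cv2.imwrite(f"pics/{n}0.png",cv2.resize(im,(768,576),interpolation=cv2.INTER_CUBIC)); np.savez(n+"0.npz",im=im,d=d,K=K,P=P)
    print(n,K.round(1).tolist(),P.round(3).tolist())
s=monitor.sense(); print({k:np.round(v,3).tolist() for k,v in s.items()})
E
```

```text
scene [[378.3, 0.0, 257.4], [0.0, 378.3, 198.9], [0.0, 0.0, 1.0]] [[-0.917, -0.235, 0.322, 0.265], [-0.399, 0.533, -0.746, 0.814], [0.004, -0.813, -0.583, 0.736], [0.0, 0.0, 0.0, 1.0]]
top [[403.6, 0.0, 256.1], [0.0, 403.6, 194.7], [0.0, 0.0, 1.0]] [[-0.0, -0.982, 0.19, 0.395], [-1.0, 0.001, 0.005, -0.017], [-0.005, -0.19, -0.982, 1.339], [0.0, 0.0, 0.0, 1.0]]
{'t': 0.1, 'q': [-1.387, 0.6, -0.003, 1.6, 0.002, 0.943, -0.08], 'joint_velocities': [0.002, -0.001, -0.001, -0.004, -0.0, -0.0, 0.002], 'joint_efforts': [0.005, -76.656, 1.502, -25.294, -0.052, 0.014, 0.0], 'ee_pos': [0.187, 0.7, 0.181], 'eef_rot': [-3.14, 0.0, 2.881], 'wrist_force': [0.129, 0.172, -1.202], 'torque': [-0.014, -0.057, -0.007], 'grip_force': 0.0, 'finger_gap': 1.0}
```

View pics/scene0.png

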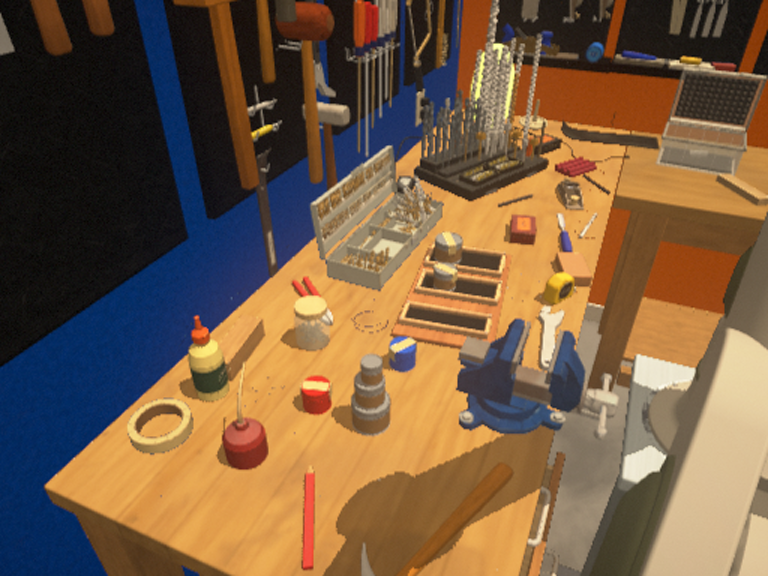

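View pics/top0.png

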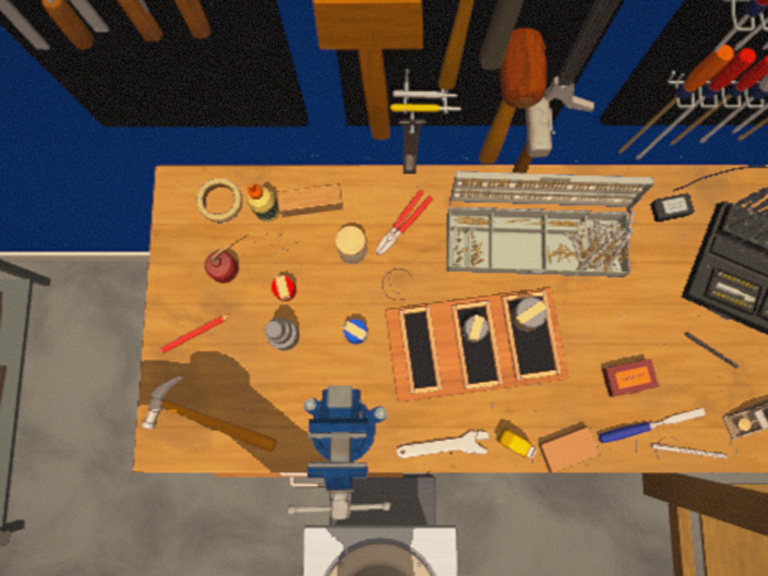

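The rack holds a plain medium tin (top view, 477,327) and a large one (530,312), both taped. The stack is at (281,330). Red (283,287) and blue (355,330) are the look-alikes, the jar is at (350,242) and the oil can at (222,265). The empty narrow tray is at (420,348).

```bash
cat > m.py <<'E'
from h import *
f=np.load("top0.npz"); im,d,K,P=f["im"],f["d"],f["K"],f["P"]; W=cloud(d,K,P)
def top(u,v,z,tol,r=30):   # min enclosing circle of points near height z round pixel (full-res display coords /1.5)
    u,v=u/1.5,v/1.5; m=np.abs(W[...,2]-z)<tol; m&=d>0
    vv,uu=np.indices(d.shape); m&=np.hypot(uu-u,vv-v)<r
    n,l,s,c=cv2.connectedComponentsWithStats(m.astype(np.uint8)); 
    k=1+np.argmax(s[1:,4]); m=l==k
    p=W[m]; zz=np.median(p[:,2]); (cx,cy),rr=cv2.minEnclosingCircle(p[:,:2].astype(np.float32))
    M=cv2.moments(m.astype(np.uint8)); cu,cv_=M["m10"]/M["m00"],M["m01"]/M["m00"]
    ray=P[:3,:3]@np.array([(cu-K[0,2])/K[0,0],(cv_-K[1,2])/K[1,1],1]); q=P[:3,3]+ray*(z-P[2,3])/ray[2]
    return np.round([cx,cy,rr,zz,*q[:2],s[k,4]],4).tolist()
for nm,a in dict(small=(279,320,.1415,.006),oldL=(530,310,.0695,.007),oldM=(477,325,.0625,.007),jar=(350,240,.092,.01),blue=(355,328,.045,.008),red=(283,285,.045,.008),oil=(222,262,.07,.02),largeNew=(281,335,.0525,.006),mednew=(281,327,.0995,.006)).items(): print(nm,top(*a))
print("bench",np.median(W[200:205,290//1:300,2]), "maxz box region",W[115:185,295:440,2].max())
for v in range(112,190,6): print(v,(W[v,300:420:15]*1000).round()[:,[0,2]].tolist())
# rack floors (dark)
g=im.max(2); m=((g<60)).astype(np.uint8); m[:190]=0;m[270:]=0;m[:,:260]=0;m[:,380:]=0
c,_=cv2.findContours(m,0,2)
for x in c:
    if cv2.contourArea(x)>300:
        r=cv2.minAreaRect(x); b=cv2.boxPoints(r); 
        ray=np.c_[(b[:,0]-K[0,2])/K[0,0],(b[:,1]-K[1,2])/K[1,1],np.ones(4)]@P[:3,:3].T; q=P[:3,3]+ray*((.017-P[2,3])/ray[:,2])[:,None]
        print("floor",q[:,:2].round(4).tolist(),q[:,:2].mean(0).round(4))
E
python3 m.py
```

```text
small [0.5532, 0.2103, 0.0177, 0.1392, 0.5526, 0.2094, 102.0]
oldL [0.6002, -0.3227, 0.0349, 0.0698, 0.5978, -0.3233, 333.0]
oldM [0.5663, -0.2074, 0.0267, 0.0629, 0.5661, -0.2064, 204.0]
jar [0.7502, 0.0614, 0.0318, 0.0913, 0.7498, 0.0613, 303.0]
blue [0.564, 0.051, 0.0271, 0.0463, 0.5622, 0.0514, 194.0]
red [0.6581, 0.2119, 0.0265, 0.046, 0.658, 0.2111, 196.0]
oil [0.7076, 0.3522, 0.0316, 0.0593, 0.703, 0.3461, 243.0]
largeNew [0.5553, 0.2086, 0.0322, 0.0528, 0.5478, 0.1985, 102.0]
mednew [0.5564, 0.2098, 0.0248, 0.0986, 0.5576, 0.2007, 73.0]
bench 0.010910385469463213 maxz box region 1.339325737509736
112 [[949.0, 3.0], [949.0, 3.0], [948.0, 5.0], [879.0, 172.0], [948.0, 5.0], [949.0, 1.0], [950.0, -2.0], [948.0, 4.0]]
118 [[928.0, -1.0], [854.0, 186.0], [855.0, 183.0], [854.0, 184.0], [855.0, 183.0], [850.0, 195.0], [854.0, 183.0], [856.0, 179.0]]
124 [[908.0, -5.0], [853.0, 138.0], [851.0, 142.0], [851.0, 143.0], [849.0, 149.0], [851.0, 143.0], [851.0, 143.0], [847.0, 153.0]]
130 [[884.0, -1.0], [851.0, 89.0], [847.0, 100.0], [849.0, 93.0], [844.0, 108.0], [850.0, 91.0], [848.0,
[... 732 characters left out ...]
 [744.0, 34.0], [736.0, 65.0]]
172 [[732.0, 2.0], [724.0, 35.0], [733.0, -2.0], [732.0, 3.0], [733.0, -3.0], [732.0, 2.0], [724.0, 33.0], [718.0, 55.0]]
178 [[704.0, 34.0], [701.0, 46.0], [701.0, 47.0], [712.0, 0.0], [712.0, -1.0], [711.0, 2.0], [706.0, 24.0], [704.0, 30.0]]
184 [[691.0, 0.0], [691.0, -3.0], [691.0, -1.0], [691.0, -3.0], [691.0, -1.0], [691.0, -0.0], [691.0, -3.0], [690.0, 2.0]]
floor [[0.5486, -0.1818], [0.5581, -0.2386], [0.4607, -0.2516], [0.4515, -0.1956]] [ 0.5047 -0.2169]
floor [[0.5786, -0.2926], [0.5913, -0.3647], [0.4827, -0.3781], [0.4704, -0.3071]] [ 0.5307 -0.3356]
floor [[0.5988, -0.0557], [0.605, -0.0979], [0.4481, -0.1187], [0.4421, -0.0774]] [ 0.5235 -0.0874]
```

```bash
cat > r.py <<'E'
from h import *
f=np.load("top0.npz"); im,d,K,P=f["im"],f["d"],f["K"],f["P"]
u0,u1,v0,v1,S=252,382,186,272,6
big=cv2.resize(im[v0:v1,u0:u1],None,fx=S,fy=S,interpolation=cv2.INTER_CUBIC)
def w(p,z):
    p=np.asarray(p,float).reshape(-1,2); u=(p[:,0]+.5)/S-.5+u0; v=(p[:,1]+.5)/S-.5+v0
    r=np.c_[(u-K[0,2])/K[0,0],(v-K[1,2])/K[1,1],np.ones(len(u))]@P[:3,:3].T
    return (P[:3,3]+r*((z-P[2,3])/r[:,2])[:,None])[:,:2]
hsv=cv2.cvtColor(big,cv2.COLOR_BGR2HSV); g=big.max(2)
m=(g<95).astype(np.uint8); m=cv2.morphologyEx(m,cv2.MORPH_OPEN,np.ones((9,9)))
c,_=cv2.findContours(m,cv2.RETR_EXTERNAL,cv2.CHAIN_APPROX_NONE)
th=0.132; R=np.array([[np.cos(th),np.sin(th)],[-np.sin(th),np.cos(th)]])
for x in c:
    if cv2.contourArea(x)<8000: continue
    L=w(x,.022)@R.T; lo,hi=L.min(0),L.max(0); 
    # edges: fit lines on left/right/front in rotated frame
    out=[]
    xs=np.linspace(lo[0]+.015,lo[0]+.075,13)
    for s in (0,1):
        ys=[]
        for a in xs:
            q=L[np.abs(L[:,0]-a)<.002]; ys.append(q[:,1].max() if s else q[:,1].min())
        k=np.polyfit(xs,ys,1); out.append((k[0].round(3),np.median(ys).round(4)))
    cy=np.median(out,0)[1]
    yr=np.linspace(cy-.012,cy+.012,9); fx=[L[np.abs(L[:,1]-b)<.002][:,0].min() for b in yr]; bx=[L[np.abs(L[:,1]-b)<.002][:,0].max() for b in yr]
    bx2=hi[0]
    print("sides",out,"mid y",(out[0][1]+out[1][1])/2,"width",out[1][1]-out[0][1],"front",np.median(fx).round(4),"slope",np.polyfit(yr,fx,1)[0].round(3),"back",np.median(bx).round(4),bx2.round(4))
    cv2.drawContours(big,[x],-1,(0,255,255),1)
for nm,p in dict(oldL=(.6002,-.3227),oldM=(.5663,-.2074)).items(): print(nm,(R@p).round(4))
cv2.imwrite("pics/rack.png",big)
E
python3 r.py
```

```text
sides [(np.float64(0.003), np.float64(-0.3109)), (np.float64(0.006), np.float64(-0.25))] mid y -0.28045 width 0.06090000000000001 front 0.4212 slope 0.016 back 0.51 0.5251
sides [(np.float64(0.003), np.float64(-0.1785)), (np.float64(0.001), np.float64(-0.1325))] mid y -0.1555 width 0.045999999999999985 front 0.4268 slope -0.024 back 0.5878 0.5883
sides [(np.float64(0.006), np.float64(-0.4391)), (np.float64(0.004), np.float64(-0.3631))] mid y -0.4011 width 0.07600000000000001 front 0.4262 slope -0.027 back 0.5192 0.5894
oldL [ 0.5525 -0.3989]
oldM [ 0.5341 -0.2801]
```

View pics/rack.png

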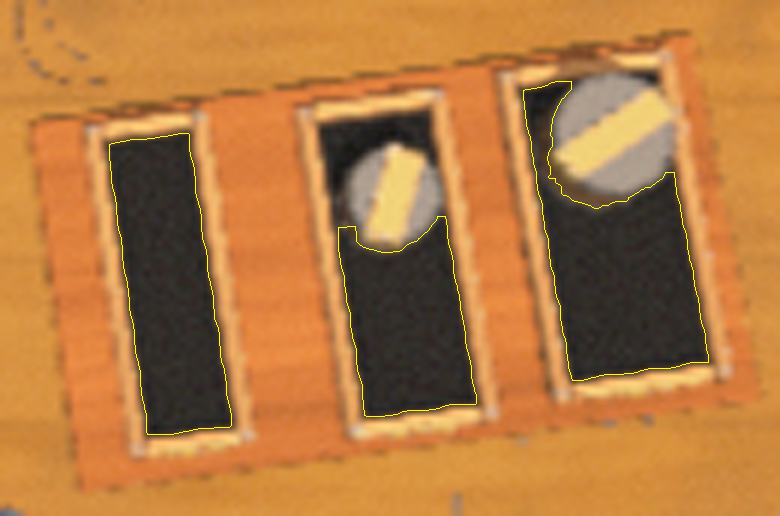

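The crop shows the black tray floors, with the narrow one empty at (170,285). The grey taped medium tin is at (395,195) in the middle tray and the grey taped large one at (613,135) in the wide tray. Candidates for old_medium are the grey tin in the tray, the blue (355,330) and the red (283,287). The grey tin fits, because it is unpainted and stands in the tray's back half.

```bash
cat >> h.py <<'E'
TH=.135; RR=np.array([[np.cos(TH),np.sin(TH)],[-np.sin(TH),np.cos(TH)]])
def st():
    s=monitor.sense(); p=s["ee_pos"]; print("t",round(s["t"],2),"rack",(RR@np.array(p[:2])*1000).round(1),"z",round(p[2]*1000,1),"rpy",np.round(s["eef_rot"],3),"F",np.round(s["wrist_force"],1),"gap",round(s["finger_gap"],3),"grip",round(s["grip_force"],1))
E
python3 - <<'E'
from h import *
f=np.load("top0.npz"); W=cloud(f["d"],f["K"],f["P"])
m=np.zeros(f["d"].shape,bool); m[250:320,200:260]=1; m&=f["d"]>0
q=W[m]; q=q[q[:,2]>.04]; print("vise",q.min(0),np.percentile(q,99.5,axis=0),q.max(0)); st()
E
```

```text
vise [0.26217559 0.02114534 0.04001003] [0.44154303 0.13394167 0.15368895] [0.44171106 0.13550846 0.15503376]
t 0.1 rack [279.4 668.5] z 181.5 rpy [-3.14   0.     2.881] F [ 0.1  0.2 -1.2] gap 1.0 grip 0.0
```

Request:
drive_tool(rows=[0,0,-18,0,0,-0.099,1,0,0,-18,0,0,-0.099,1,0,0,-18,0,0,-0.099,1,0,0,-18,0,0,-0.099,1,0,0,0,0,0,0,1])

```text
t: 0.52
ee_pos: [0.1875, 0.7019, 0.2578]
eef_rot: [3.137, 0.002, -3.002]
wrist_force: [0.4, 0.1, 0.2]
finger_gap: 1.002
grip_force: 0.0
```

Request:
drive_tool(rows=[-14.8,-26.8,-2,0,0,0,1,-14.8,-26.8,-2,0,0,0,1,-14.8,-26.8,-2,0,0,0,1,-14.8,-26.8,-2,0,0,0,1,-14.8,-26.8,-2,0,0,0,1,-14.8,-26.8,-2,0,0,0,1,-14.8,-26.8,-2,0,0,0,1,-14.8,-26.8,-2,0,0,0,1,-14.8,-26.8,-2,0,0,0,1,-14.8,-26.8,-2,0,0,0,1])

```text
t: 1.35
ee_pos: [0.3702, 0.4532, 0.2734]
eef_rot: [-3.141, -0.001, -3.009]
wrist_force: [1.1, 0.0, 0.1]
finger_gap: 0.999
grip_force: 0.0
```

Request:
drive_tool(rows=[-14.8,-26.8,0,0,0,0,1,-14.8,-26.8,0,0,0,0,1,-14.8,-26.8,0,0,0,0,1,-14.8,-26.8,0,0,0,0,1,-14.8,-26.8,0,0,0,0,1,-14.8,-26.8,0,0,0,0,1,-14.8,-26.8,0,0,0,0,1,-14.8,-26.8,0,0,0,0,1,-14.8,-26.8,0,0,0,0,1,0,0,0,0,0,0,1])

```text
t: 2.18
ee_pos: [0.5375, 0.2274, 0.2734]
eef_rot: [-3.138, 0.0, -3.016]
wrist_force: [0.3, -1.1, 0.0]
finger_gap: 1.0
grip_force: 0.0
```

```bash
python3 -c "
from h import *
st(); print(np.round(monitor.sense()['q'],2))"
```

```text
t 2.18 rack [563.2 152.9] z 273.4 rpy [-3.138  0.    -3.016] F [ 0.3 -1.1  0. ] gap 1.0 grip 0.0
[-0.5   0.34  0.01  1.82  0.    0.98  1.2 ]
```

Request:
drive_tool(rows=[-7,-10,0,0,0,-0.005,1,-6,-9.3,0,0,0,-0.004,1,0,0,0,0,0,0,1,0,0,25,0,0,0,1,0,0,25,0,0,0,1,0,0,25,0,0,0,1,0,0,15,0,0,0,1,0,0,10,0,0,0,1,0,0,0,0,0,0,1])

```text
t: 2.93
ee_pos: [0.5483, 0.2166, 0.1721]
eef_rot: [-3.141, -0.003, -2.997]
wrist_force: [-0.2, -0.7, -0.6]
finger_gap: 1.002
grip_force: 0.0
```

```bash
python3 -c "
from h import *
st()"
```

```text
t 2.93 rack [572.5 140.9] z 172.1 rpy [-3.141e+00 -3.000e-03 -2.997e+00] F [-0.2 -0.7 -0.6] gap 1.002 grip 0.0
```

Request:
drive_tool(rows=[-4,-7.5,0,0,0,0.008,1,0,0,0,0,0,0,1,0,0,0,0,0,0,1])

```text
t: 3.18
ee_pos: [0.5559, 0.2093, 0.1754]
eef_rot: [3.141, 0.002, -3.007]
wrist_force: [0.1, 0.0, 0.6]
finger_gap: 0.996
grip_force: 0.0
```

```bash
python3 -c "
from h import *
st()"
```

```text
t 3.18 rack [579.  132.6] z 175.4 rpy [ 3.141e+00  2.000e-03 -3.007e+00] F [0.1 0.  0.6] gap 0.996 grip 0.0
```

Run:
```python
from h import *
for i in range(4):
    im,d,K,P=grab("scene"); st()
cv2.imwrite("pics/a1.png",cv2.resize(im[150:330,150:400],(750,540),interpolation=cv2.INTER_CUBIC))
```

```text
t 3.23 rack [578.7 132.9] z 175.3 rpy [ 3.141e+00  2.000e-03 -3.006e+00] F [-0.1 -0.1  0.5] gap 1.001 grip 0.0
t 3.28 rack [578.5 133.1] z 175.2 rpy [ 3.141e+00  2.000e-03 -3.006e+00] F [-0.3 -0.3 -0.8] gap 1.001 grip 0.0
t 3.33 rack [578.3 133.2] z 175.1 rpy [ 3.141e+00  1.000e-03 -3.006e+00] F [ 0.2  1.  -0.7] gap 1.002 grip 0.0
t 3.38 rack [578.2 133.2] z 174.9 rpy [ 3.141e+00  1.000e-03 -3.005e+00] F [-0.1 -0.3  0.1] gap 0.997 grip 0.0
```

View pics/a1.png

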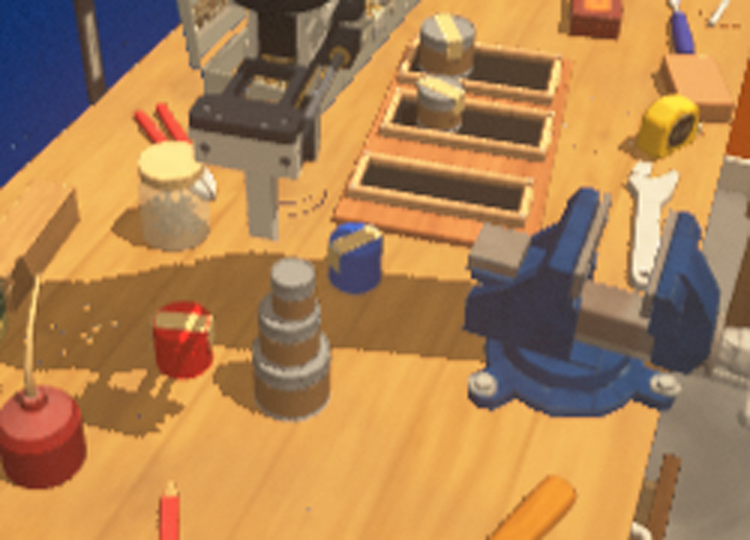

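The picture shows the near finger tip at (262,237) and the top of the stack at (292,265). I'll check that against the projection of the reported TCP.

Run:
```python
from h import *
c=cams.get_calibration("scene"); K,P=np.array(c["K"]),np.array(c["pose"])
s=monitor.sense(); p=np.array(s["ee_pos"])
def pr(x):
    q=P[:3,:3].T@(x-P[:3,3]); u=K@q/q[2]; return ((u[:2]-[150,150])*3).round(0)
ty=np.array([-.1346,.991,0])
for nm,x in dict(tcp=p,fy=p+ty*.055,fy_=p-ty*.055,small=np.array([.5532,.2103,.143]),base=np.array([.5553,.209,0])).items(): print(nm,pr(x))
```

```text
tcp [286. 232.]
fy [264. 279.]
fy_ [306. 190.]
small [289. 264.]
base [289. 388.]
```

Run:
```python
from h import *
im,d,K,P=grab("scene"); W=cloud(d,K,P); st(); print(monitor.sense()["ee_pos"])
for v in (190,200,210,215,220,224,226,228,230,232,236): print(v,[(u,(W[v,u]*1000).round().tolist()) for u in (234,238,242)])
im2,d2,K2,P2=grab("top"); W2=cloud(d2,K2,P2); print("stack top",(W2[213,186]*1000).round())
cv2.imwrite("pics/a2.png",np.hstack([cv2.resize(im2[150:270,120:280],(800,600))]))
```

```text
t 3.43 rack [578.1 133.2] z 174.8 rpy [ 3.141e+00  1.000e-03 -3.005e+00] F [ 0.3  0.2 -0.7] gap 1.0 grip 0.0
[0.55493101 0.20982455 0.17475301]
190 [(234, [534.0, 298.0, 340.0]), (238, [528.0, 295.0, 340.0]), (242, [521.0, 292.0, 340.0])]
200 [(234, [537.0, 296.0, 315.0]), (238, [529.0, 294.0, 316.0]), (242, [520.0, 296.0, 320.0])]
210 [(234, [549.0, 273.0, 271.0]), (238, [540.0, 273.0, 274.0]), (242, [539.0, 258.0, 264.0])]
215 [(234, [551.0, 272.0, 257.0]), (238, [541.0, 273.0, 261.0]), (242, [539.0, 259.0, 251.0])]
220 [(234, [551.0, 272.0, 244.0]), (238, [542.0, 272.0, 247.0]), (242, [539.0, 258.0, 237.0])]
224 [(234, [551.0, 272.0, 233.0]), (238, [542.0, 272.0, 236.0]), (242, [539.0, 260.0, 228.0])]
226 [(234, [552.0, 272.0, 227.0]), (238, [543.0, 270.0, 229.0]), (242, [539.0, 260.0, 223.0])]
228 [(234, [554.0, 268.0, 218.0]), (238, [542.0, 272.0, 225.0]), (242, [538.0, 262.0, 219.0])]
230 [(234, [671.0, 46.0, 0.0]), (238, [660.0, 43.0, 1.0]), (242, [649.0, 38.0, 1.0])]
232 [(234, [667.0, 56.0, 1.0]), (238, [655.0, 52.0, 3.0]), (242, [646.0, 45.0, 0.0])]
236 [(234, [659.0, 71.0, 0.0]), (238, [648.0, 67.0, 1.0]), (242, [638.0, 61.0, 0.0])]
stack top [542. 163. 341.]
```

View pics/a2.png

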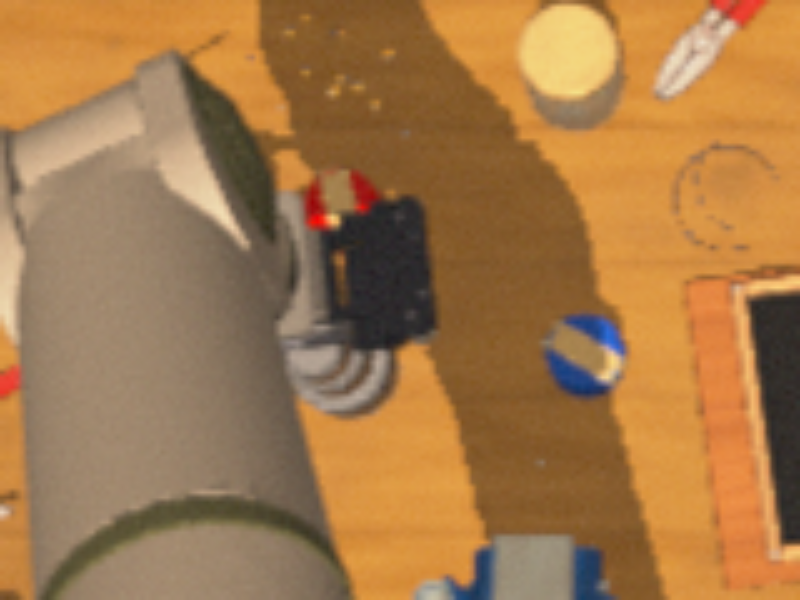

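Request:
drive_tool(rows=[1.5,0,15,0,0,0,1,0,0,15,0,0,0,1,0,0,15,0,0,0,1,0,0,5,0,0,0,1,0,0,0,0,0,0,1,0,0,0,0,0,0,1])

```text
t: 3.98
ee_pos: [0.5534, 0.2096, 0.1245]
eef_rot: [-3.142, -0.0, -3.005]
wrist_force: [0.1, 0.4, -0.2]
finger_gap: 0.999
grip_force: 0.0
```

Run:
```python
from h import *
im,d,K,P=grab("scene"); W=cloud(d,K,P); st()
for v in range(215,262,4): print(v,[(u,(W[v,u]*1000).round().tolist()) for u in (234,238,246,250)])
cv2.imwrite("pics/a3.png",cv2.resize(im[180:300,170:330],(800,600),interpolation=cv2.INTER_CUBIC))
```

```text
t 4.03 rack [576.9 133.2] z 124.9 rpy [ 3.141e+00  1.000e-03 -3.005e+00] F [0.2 0.1 0.3] gap 1.001 grip 0.0
215 [(234, [535.0, 301.0, 283.0]), (238, [527.0, 300.0, 285.0]), (246, [511.0, 298.0, 288.0]), (250, [507.0, 287.0, 282.0])]
219 [(234, [535.0, 302.0, 274.0]), (238, [528.0, 298.0, 273.0]), (246, [510.0, 299.0, 280.0]), (250, [507.0, 289.0, 273.0])]
223 [(234, [539.0, 295.0, 257.0]), (238, [530.0, 295.0, 260.0]), (246, [514.0, 293.0, 264.0]), (250, [507.0, 289.0, 263.0])]
227 [(234, [551.0, 274.0, 227.0]), (238, [531.0, 294.0, 248.0]), (246, [516.0, 288.0, 249.0]), (250, [506.0, 290.0, 254.0])]
231 [(234, [551.0, 274.0, 215.0]), (238, [542.0, 272.0, 217.0]), (246, [636.0, 38.0, 2.0]), (250, [625.0, 33.0, 2.0])]
235 [(234, [552.0, 273.0, 203.0]), (238, [543.0, 272.0, 205.0]), (246, [629.0, 53.0, 0.0]), (250, [618.0, 48.0, 0.0])]
239 [(234, [552.0, 273.0, 192.0]), (238, [544.0, 271.0, 193.0]), (246, [553.0, 211.0, 141.0]), (250, [546.0, 206.0, 139.0])]
243 [(234, [554.0, 270.0, 177.0]), (238, [544.0, 272.0, 182.0]), (246, [548.0, 222.0, 139.0]), (250, [539.0, 220.0, 141.0])]
247 [(234, [638.0, 113.0, 0.0]), (238, [628.0, 109.0, 1.0]), (246, [546.0, 228.0, 133.0]), (250, [536.0, 227.0, 135.0])]
251 [(234, [630.0, 129.0, 2.0]), (238, [573.0, 216.0, 100.0]), (246, [545.0, 230.0, 122.0]), (250, [537.0, 224.0, 120.0])]
255 [(234, [624.0, 143.0, 1.0]), (238, [567.0, 228.0, 99.0]), (246, [546.0, 229.0, 108.0]), (250, [538.0, 224.0, 106.0])]
259 [(234, [616.0, 158.0, 2.0]), (238, [565.0, 233.0, 91.0]), (246, [543.0, 235.0, 101.0]), (250, [535.0, 229.0, 99.0])]
```

View pics/a3.png

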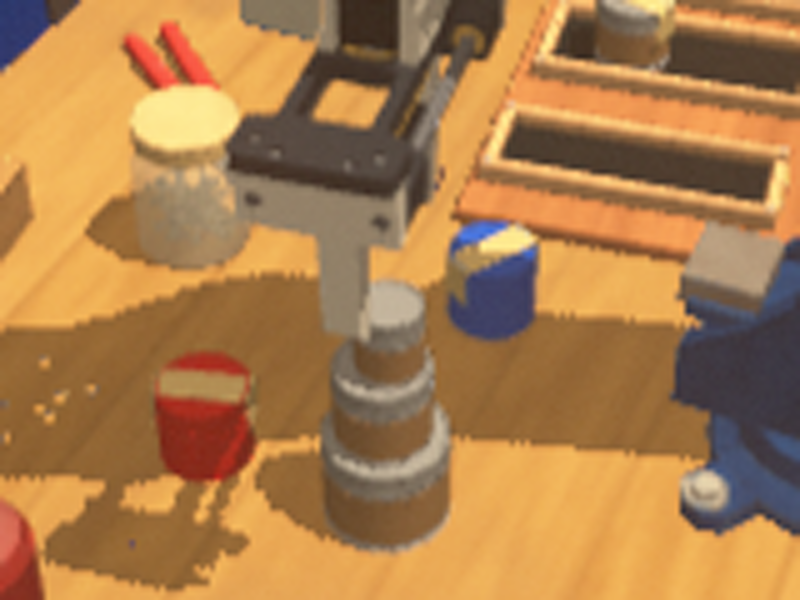

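The outer finger visibly ends at z≈0.172 while the reported TCP z is 0.125. I'll go down with the fingers open, which is safe whichever figure is right. The width at closing will show which tin was gripped.

Request:
drive_tool(rows=[0,0,12,0,0,0,1,0,0,12,0,0,0,1,0,0,12,0,0,0,1,0,0,10,0,0,0,1,0,0,3,0,0,0,1,0,0,0,0,0,0,1,0,0,0,0,0,0,1])

```text
t: 4.62
ee_pos: [0.5536, 0.2096, 0.0757]
eef_rot: [3.141, 0.001, -3.005]
wrist_force: [0.0, 0.2, 0.8]
finger_gap: 0.998
grip_force: 0.0
```

Run:
```python
from h import *
im,d,K,P=grab("scene"); W=cloud(d,K,P); st()
for v in range(240,270,2): print(v,[(u,(W[v,u]*1000).round().tolist()) for u in (232,235,238,241)])
cv2.imwrite("pics/a4.png",cv2.resize(im[200:290,190:310],(800,600),interpolation=cv2.INTER_CUBIC))
```

```text
t 4.67 rack [576.9 133.2] z 75.9 rpy [ 3.141e+00  1.000e-03 -3.005e+00] F [-0.3 -1.6  0.4] gap 1.001 grip 0.0
240 [(232, [545.0, 296.0, 211.0]), (235, [538.0, 296.0, 213.0]), (238, [532.0, 294.0, 213.0]), (241, [526.0, 291.0, 213.0])]
242 [(232, [545.0, 296.0, 205.0]), (235, [538.0, 296.0, 207.0]), (238, [532.0, 293.0, 207.0]), (241, [525.0, 295.0, 212.0])]
244 [(232, [545.0, 296.0, 199.0]), (235, [539.0, 295.0, 200.0]), (238, [532.0, 295.0, 203.0]), (241, [526.0, 292.0, 203.0])]
246 [(232, [645.0, 113.0, 1.0]), (235, [550.0, 275.0, 174.0]), (238, [542.0, 275.0, 177.0]), (241, [537.0, 272.0, 176.0])]
248 [(232, [641.0, 120.0, 1.0]), (235, [551.0, 273.0, 166.0]), (238, [543.0, 274.0, 170.0]), (241, [537.0, 272.0, 171.0])]
250 [(232, [638.0, 126.0, 0.0]), (235, [551.0, 273.0, 160.0]), (238, [545.0, 271.0, 161.0]), (241, [537.0, 272.0, 164.0])]
252 [(232, [635.0, 133.0, -0.0]), (235, [552.0, 272.0, 153.0]), (238, [544.0, 272.0, 155.0]), (241, [537.0, 272.0, 159.0])]
254 [(232, [629.0, 144.0, 4.0]), (235, [551.0, 273.0, 148.0]), (238, [545.0, 271.0, 148.0]), (241, [538.0, 270.0, 151.0])]
[... 152 characters left out ...]
0]), (235, [553.0, 271.0, 133.0]), (238, [545.0, 271.0, 136.0]), (241, [538.0, 270.0, 138.0])]
260 [(232, [621.0, 161.0, -0.0]), (235, [552.0, 272.0, 128.0]), (238, [545.0, 272.0, 131.0]), (241, [539.0, 270.0, 132.0])]
262 [(232, [617.0, 169.0, 1.0]), (235, [583.0, 215.0, 57.0]), (238, [546.0, 270.0, 122.0]), (241, [539.0, 269.0, 125.0])]
264 [(232, [613.0, 176.0, 2.0]), (235, [581.0, 220.0, 55.0]), (238, [565.0, 234.0, 74.0]), (241, [556.0, 235.0, 80.0])]
266 [(232, [610.0, 182.0, 1.0]), (235, [579.0, 224.0, 53.0]), (238, [564.0, 236.0, 70.0]), (241, [555.0, 238.0, 77.0])]
268 [(232, [606.0, 190.0, 2.0]), (235, [575.0, 231.0, 54.0]), (238, [565.0, 234.0, 61.0]), (241, [556.0, 237.0, 68.0])]
```

View pics/a4.png

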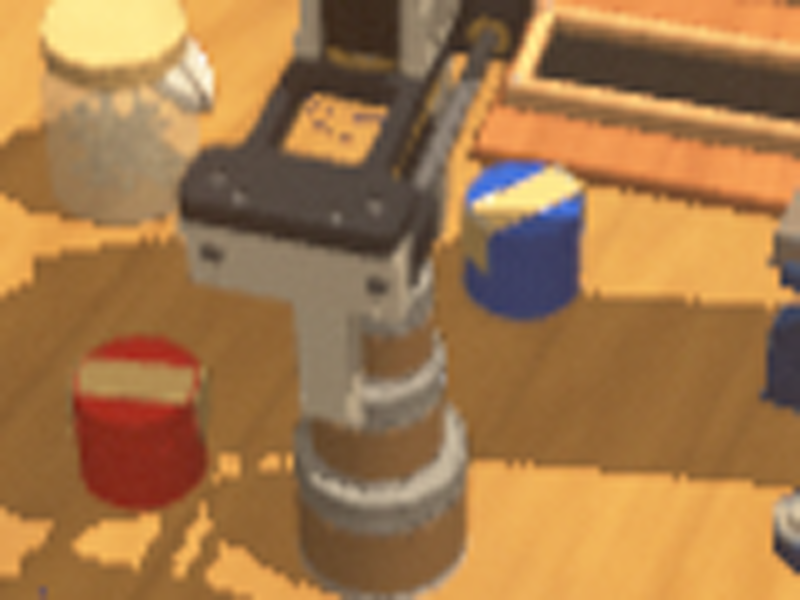

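The finger tips now sit just above the medium tin's lid, level with the small tin, so the reported z reads about 40–45 mm low. I'll go 4 mm lower and close.

Request:
drive_tool(rows=[0,0,4,0,0,0,1,0,0,0,0,0,0,0.6,0,0,0,0,0,0,0.45,0,0,0,0,0,0,0.3,0,0,0,0,0,0,0.2,0,0,0,0,0,0,0,0,0,0,0,0,0,0,0,0,0,0,0,0,0,0,0,0,0,0,0,0])

```text
t: 5.42
ee_pos: [0.5533, 0.2095, 0.0713]
eef_rot: [-3.142, 0.0, -3.005]
wrist_force: [-0.3, -0.2, 0.6]
finger_gap: 0.476
grip_force: 0.0
```

Run:
```python
from h import *
im,d,K,P=grab("scene"); W=cloud(d,K,P); st()
cv2.imwrite("pics/a5.png",cv2.resize(im[200:290,190:310],(800,600),interpolation=cv2.INTER_CUBIC))
```

```text
t 5.47 rack [576.4 133.1] z 71.2 rpy [-3.142 -0.    -3.005] F [0.7 0.1 0.2] gap 0.431 grip 0.1
```

View pics/a5.png

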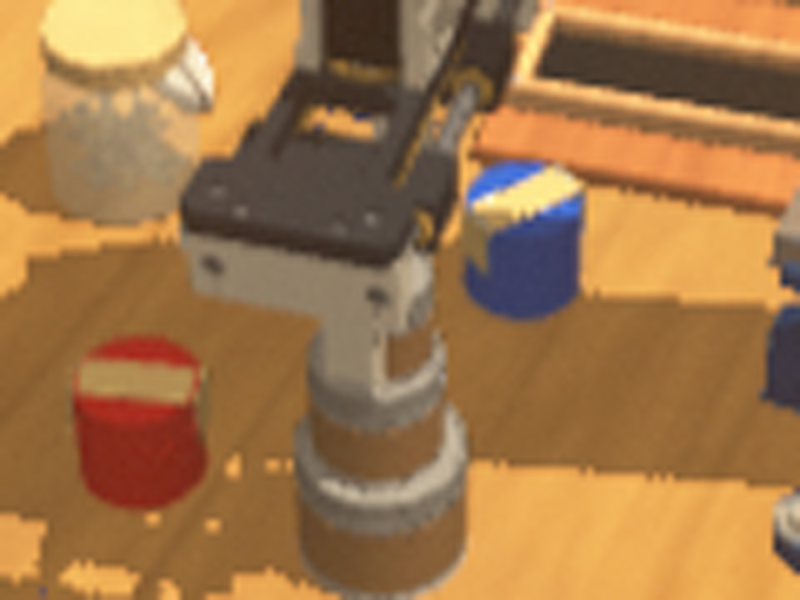

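The near finger is closing on the small tin above the medium lid, at about (350,380), and is still moving. I'll keep closing.

Request:
drive_tool(rows=[0,0,0,0,0,0,0,0,0,0,0,0,0,0,0,0,0,0,0,0,0,0,0,0,0,0,0,0,0,0,0,0,0,0,0])

```text
t: 5.88
ee_pos: [0.5533, 0.2096, 0.0712]
eef_rot: [3.142, 0.0, -3.005]
wrist_force: [-0.5, -0.0, -0.0]
finger_gap: 0.382
grip_force: 30.0
```

The gap of 0.382 is 36 mm, so this is the small tin. Lifting, then carrying it to the narrow tray.

Request:
drive_tool(rows=[0,0,-2,0,0,0,0,0,0,-3,0,0,0,0,0,0,-5,0,0,0,0,0,0,-15,0,0,0,0,0,0,-25,0,0,0,0,0,0,-25,0,0,0,0,0,0,-25,0,0,0,0,0,0,-20,0,0,0,0,0,0,-15,0,0,0,0,0,0,-5,0,0,0,0])

```text
t: 6.72
ee_pos: [0.5543, 0.2097, 0.2142]
eef_rot: [3.14, 0.004, -3.006]
wrist_force: [1.1, -0.4, -1.8]
finger_gap: 0.38
grip_force: 30.0
```

Request:
drive_tool(rows=[5,-10,0,0,0,0,0,10,-22,0,0,0,0,0,14,-33,0,0,0,0,0,14,-33,0,0,0,0,0,14,-33,0,0,0,0,0,14,-33,0,0,0,0,0,14,-33,0,0,0,0,0,14,-33,0,0,0,0,0,14,-30,0,0,0,0,0,8,-15,0,0,0,0,0])

```text
t: 7.55
ee_pos: [0.4677, -0.0839, 0.2102]
eef_rot: [-3.141, -0.003, -3.01]
wrist_force: [-0.5, 0.2, -0.7]
finger_gap: 0.38
grip_force: 30.0
```

Request:
drive_tool(rows=[5,-10,0,0,0,0,0,1,-5,0,0,0,0,0,0,0,0,0,0,0,0,0,0,0,0,0,0,0,0,0,0,0,0,0,0])

```text
t: 7.97
ee_pos: [0.4673, -0.0938, 0.211]
eef_rot: [3.141, -0.0, -3.003]
wrist_force: [-0.0, 0.5, -0.8]
finger_gap: 0.382
grip_force: 30.0
```

```bash
python3 -c "
from h import *
st(); print(np.round(monitor.sense()['q'],2))"
```

```text
t 7.97 rack [ 450.4 -155.9] z 211.0 rpy [ 3.141 -0.    -3.003] F [-0.   0.5 -0.8] gap 0.382 grip 30.0
[ 0.02  0.26  0.07  2.12 -0.03  0.76  1.82]
```

Request:
drive_tool(rows=[1.6,-1.1,10,0,0,0,0,0,0,25,0,0,0,0,0,0,30,0,0,0,0,0,0,30,0,0,0,0,0,0,30,0,0,0,0,0,0,20,0,0,0,0,0,0,10,0,0,0,0,0,0,0,0,0,0,0,0,0,0,0,0,0,0])

```text
t: 8.72
ee_pos: [0.4655, -0.0954, 0.0558]
eef_rot: [3.141, -0.001, -3.004]
wrist_force: [0.6, -0.9, -0.6]
finger_gap: 0.38
grip_force: 30.0
```

Run:
```python
from h import *
im,d,K,P=grab("scene"); W=cloud(d,K,P); st(); np.savez("s1.npz",im=im,d=d,K=K,P=P)
q=W.reshape(-1,3); r=q[:,:2]@RR.T
hs=cv2.cvtColor(im,cv2.COLOR_BGR2HSV).reshape(-1,3)
m=(np.abs(r[:,0]-.449)<.03)&(np.abs(r[:,1]+.157)<.022)&(q[:,2]>.035)&(d.reshape(-1)>0)
for z in np.arange(.035,.13,.006):
    k=m&(np.abs(q[:,2]-z)<.003)
    if k.sum(): print(round(z,3),k.sum(),(r[k].min(0)*1000).round(),(r[k].max(0)*1000).round(),hs[k].mean(0).round())
cv2.imwrite("pics/a6.png",cv2.resize(im[130:240,230:380],(800,586),interpolation=cv2.INTER_CUBIC))
```

```text
t 8.77 rack [ 448.8 -157.5] z 56.5 rpy [ 3.141  0.    -3.004] F [ 0.4  0.7 -0.6] gap 0.38 grip 30.0
0.083 2 [ 429. -153.] [ 436. -144.] [ 15.  80. 154.]
0.089 15 [ 429. -155.] [ 462. -137.] [ 15.  89. 132.]
0.095 6 [ 428. -155.] [ 437. -143.] [ 15. 141. 127.]
0.101 9 [ 428. -156.] [ 438. -139.] [ 15. 144. 126.]
0.107 8 [ 428. -156.] [ 460. -140.] [ 15. 119. 124.]
0.113 11 [ 428. -151.] [ 460. -141.] [ 16.  81. 122.]
0.119 8 [ 429. -153.] [ 462. -141.] [ 17.  68. 113.]
0.125 10 [ 429. -150.] [ 438. -141.] [ 17.  61. 147.]
```

View pics/a6.png

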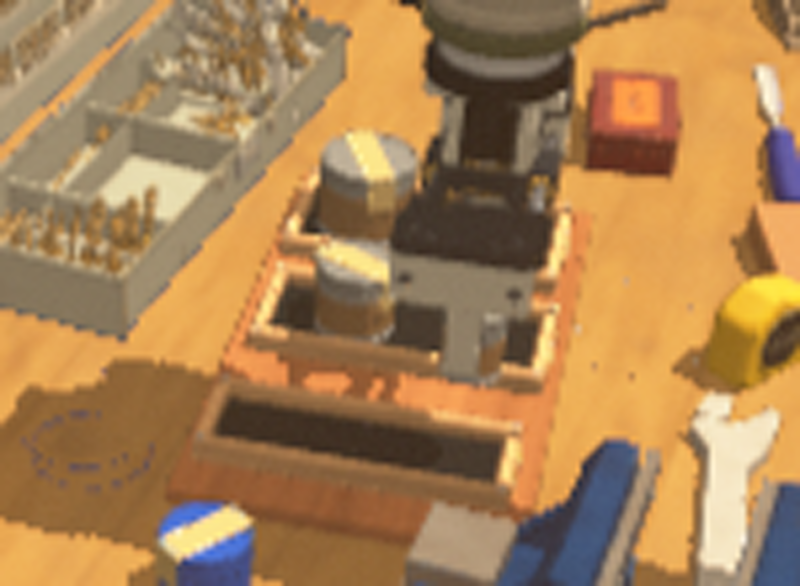

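The picture shows the small tin held above the front end of the narrow tray at (490,350), with its bottom near z=0.086. Lowering.

Request:
drive_tool(rows=[0,0,10,0,0,0,0,0,0,15,0,0,0,0,0,0,15,0,0,0,0,0,0,12,0,0,0,0,0,0,8,0,0,0,0,0,0,4,0,0,0,0,0,0,0,0,0,0,0,0,0,0,0,0,0,0])

```text
t: 9.43
ee_pos: [0.4658, -0.0964, -0.0072]
eef_rot: [-3.141, 0.001, -3.005]
wrist_force: [-0.7, -0.6, -1.2]
finger_gap: 0.381
grip_force: 30.0
```

Request:
drive_tool(rows=[0,0,2,0,0,0,0,0,0,0,0,0,0,0,0,0,0,0,0,0,0])

```text
t: 9.68
ee_pos: [0.4658, -0.0964, -0.0093]
eef_rot: [-3.141, 0.001, -3.005]
wrist_force: [0.7, 0.4, -0.5]
finger_gap: 0.382
grip_force: 30.6
```

Request:
drive_tool(rows=[0,0,1.5,0,0,0,0,0,0,0,0,0,0,0,0,0,0,0,0,0,0])

```text
t: 9.93
ee_pos: [0.466, -0.0964, -0.0099]
eef_rot: [-3.141, 0.002, -3.005]
wrist_force: [-2.3, 1.7, 21.3]
finger_gap: 0.381
grip_force: 35.2
```

Contact: 21 N on the floor. I'll ease up 1 mm, open, and retreat.

Request:
drive_tool(rows=[0,0,-1,0,0,0,0,0,0,0,0,0,0,0.5,0,0,0,0,0,0,0.6,0,0,0,0,0,0,0.7,0,0,0,0,0,0,0.8,0,0,0,0,0,0,0.8,0,0,0,0,0,0,0.8])

```text
t: 10.52
ee_pos: [0.4669, -0.0987, -0.0091]
eef_rot: [-3.139, 0.003, -3.008]
wrist_force: [1.4, -9.6, 15.9]
finger_gap: 0.76
grip_force: 7.7
```

Request:
drive_tool(rows=[0,0,-10,0,0,0,0.8,0,0,-15,0,0,0,1,0,0,-20,0,0,0,1,0,0,-25,0,0,0,1,0,0,-30,0,0,0,1,0,0,-30,0,0,0,1,0,0,-20,0,0,0,1,0,0,-10,0,0,0,1,0,0,0,0,0,0,1])

```text
t: 11.27
ee_pos: [0.4664, -0.0965, 0.1522]
eef_rot: [-3.141, 0.004, -3.005]
wrist_force: [0.7, -0.5, -1.0]
finger_gap: 1.002
grip_force: 0.0
```

```bash
cat > look.py <<'E'
from h import *
im,d,K,P=grab("top"); W=cloud(d,K,P); st(); np.savez("last.npz",im=im,d=d,K=K,P=P)
def lid(xr,yr,z,rad,tol=.005,r=.05):
    q=W.reshape(-1,3); p=q[:,:2]@RR.T
    m=(np.hypot(p[:,0]-xr,p[:,1]-yr)<r)&(np.abs(q[:,2]-z)<tol)
    l,n=cv2.connectedComponents(m.reshape(d.shape).astype(np.uint8))[::-1] if 0 else (None,None)
    _,lab,s,_=cv2.connectedComponentsWithStats(m.reshape(d.shape).astype(np.uint8))
    if len(s)<2: return None
    k=1+np.argmax(s[1:,4]); a=p[lab.reshape(-1)==k]*1000
    return a.mean(0).round(1),((a.max(0)+a.min(0))/2).round(1),((a.max(0)-a.min(0))/2).round(1),"n",s[k,4],"want r",rad
for nm,a in dict(small_placed=(.448,-.157,.0585,18),oldM=(.50,-.2819,.0625,25.5,.005,.09),oldL=(.507,-.4026,.0695,33,.005,.09),newM=(.5762,.1336,.0995,25.5),newL=(.5762,.1336,.0525,33)).items(): print(nm,lid(*a))
E
python3 look.py
```

```text
t 11.32 rack [ 448.6 -158.1] z 150.8 rpy [-3.141e+00  2.000e-03 -3.005e+00] F [ 0.   0.4 -0.1] gap 1.001 grip 0.0
small_placed None
oldM (array([ 547.7, -285.3]), array([ 541.1, -283.9]), array([17.7, 21.5]), 'n', np.int32(58), 'want r', 25.5)
oldL (array([ 548.7, -400.9]), array([ 549.4, -400.4]), array([31.7, 33.3]), 'n', np.int32(312), 'want r', 33)
newM (array([579.9, 133.4]), array([580.4, 134. ]), array([24. , 24.1]), 'n', np.int32(188), 'want r', 25.5)
newL (array([569.4, 123.8]), array([578.6, 132.7]), array([31. , 31.2]), 'n', np.int32(92), 'want r', 33)
```

Request:
drive_tool(rows=[-8,-12,0,0,0,0,1,-16,-24,0,0,0,0,1,-20,-30,0,0,0,0,1,-20,-30,0,0,0,0,1,-14,-18,0,0,0,0,1,-6.7,-9.7,0,0,0,0,1,0,0,0,0,0,0,1,0,0,0,0,0,0,1])

```text
t: 11.98
ee_pos: [0.565, -0.2071, 0.1483]
eef_rot: [3.14, -0.002, -3.006]
wrist_force: [0.1, 0.9, 0.1]
finger_gap: 1.005
grip_force: 0.0
```

Run:
```python
from h import *
im,d,K,P=grab("scene"); W=cloud(d,K,P); st()
q=W.reshape(-1,3); r=q[:,:2]@RR.T; D=d.reshape(-1)>0
def lid(xr,yr,z,tol=.004,R=.04):
    m=D&(np.hypot(r[:,0]-xr,r[:,1]-yr)<R)&(np.abs(q[:,2]-z)<tol); a=r[m]*1000
    return m.sum(),a.mean(0).round(1),((a.max(0)+a.min(0))/2).round(1),((a.max(0)-a.min(0))/2).round(1),(np.median(q[m,2])*1000).round(1)
print("small",lid(.448,-.157,.0575)); print("oldM",lid(.5333,-.2817,.0625)); print("newM",lid(.5762,.1336,.0995))
```

```text
t 12.03 rack [ 531.8 -280.4] z 148.7 rpy [ 3.140e+00 -2.000e-03 -3.005e+00] F [-0.5 -0.1  0.1] gap 1.0 grip 0.0
small (np.int64(80), array([ 445.3, -155.1]), array([ 445.4, -155.5]), array([17. , 17.5]), np.float64(58.7))
oldM (np.int64(114), array([ 529.4, -274. ]), array([ 530.9, -277.4]), array([26.3, 25.8]), np.float64(64.2))
newM (np.int64(259), array([576.2, 137.9]), array([576.3, 137.1]), array([25.2, 24.9]), np.float64(99.4))
```

The small tin stands upright in its tray with its lid at z≈0.0587. Now the old medium tin.

Request:
drive_tool(rows=[-1,-0.8,10,0,0,0,1,0,0,25,0,0,0,1,0,0,30,0,0,0,1,0,0,30,0,0,0,1,0,0,25,0,0,0,1,0,0,15,0,0,0,1,0,0,10,0,0,0,1,0,0,5,0,0,0,1,0,0,1,0,0,0,1,0,0,0,0,0,0,1])

```text
t: 12.87
ee_pos: [0.5674, -0.2079, -0.0008]
eef_rot: [-3.141, 0.001, -3.005]
wrist_force: [-0.5, -0.1, -0.4]
finger_gap: 1.004
grip_force: 0.0
```

Request:
drive_tool(rows=[0,0,0,0,0,0,0,0,0,0,0,0,0,0,0,0,0,0,0,0,0,0,0,0,0,0,0,0,0,0,0,0,0,0,0,0,0,0,0,0,0,0,0,0,0,0,0,0,0,0,0,0,0,0,0,0])

```text
t: 13.53
ee_pos: [0.5673, -0.208, -0.0012]
eef_rot: [3.141, 0.0, -3.005]
wrist_force: [-0.2, 0.5, 2.7]
finger_gap: 0.545
grip_force: 30.0
```

Request:
drive_tool(rows=[0,0,-2,0,0,0,0,0,0,-3,0,0,0,0,5,0.3,0,0,0,0,0,10,0.3,0,0,0,0,0,15,0,0,0,0,0,0,18,0,0,0,0,0,0,15,0,0,0,0,0,0,10,0,0,0,0,0,0,7,0,0,0,0,0,0,3,0,0,0,0,0,0])

```text
t: 14.37
ee_pos: [0.4836, -0.2191, 0.0038]
eef_rot: [3.142, -0.001, -3.006]
wrist_force: [-0.2, -0.6, -1.6]
finger_gap: 0.543
grip_force: 30.0
```

Request:
drive_tool(rows=[0,0,0,0,0,0,0,0,0,0,0,0,0,0,0,0,2,0,0,0,0,0,0,2,0,0,0,0,0,0,0,0,0,0,0,0,0,0,0,0,0,0])

```text
t: 14.87
ee_pos: [0.4851, -0.2186, -0.0005]
eef_rot: [3.141, -0.0, -3.005]
wrist_force: [0.6, 0.4, -0.8]
finger_gap: 0.544
grip_force: 30.0
```

```bash
python3 -c "
from h import *
st()"
```

```text
t 14.87 rack [ 451.3 -281.9] z -0.5 rpy [ 3.141 -0.    -3.005] F [ 0.6  0.4 -0.8] gap 0.544 grip 30.0
```

Request:
drive_tool(rows=[0,0,0.8,0,0,0,0,0,0,0,0,0,0,1,0,0,0,0,0,0,1,0,0,0,0,0,0,1,0,0,0,0,0,0,1,0,0,0,0,0,0,1,0,0,0,0,0,0,1,0,0,-10,0,0,0,1,0,0,-25,0,0,0,1,0,0,-30,0,0,0,1])

```text
t: 15.7
ee_pos: [0.4838, -0.2183, 0.0639]
eef_rot: [3.14, -0.003, -3.005]
wrist_force: [-0.4, -0.6, -0.7]
finger_gap: 0.996
grip_force: 0.0
```

Request:
drive_tool(rows=[0,0,-20,0,0,0,1,0,0,0,0,0,0,1,-10,-15,0,0,0,0,1,-20,-25,0,0,0,0,1,-25,-30,0,0,0,0,1,-20,-25,0,0,0,0,1,-15,-15,0,0,0,0,1,-10,-8.8,0,0,0,0,1,0,0,0,0,0,0,1,0,0,0,0,0,0,1])

```text
t: 16.53
ee_pos: [0.5996, -0.3227, 0.0832]
eef_rot: [3.141, -0.001, -3.006]
wrist_force: [-0.3, 1.2, -0.4]
finger_gap: 0.999
grip_force: 0.0
```

```bash
python3 look.py | head -4; python3 -c "
from h import *
print(np.round(monitor.sense()['q'],2))"
```

```text
t 16.58 rack [ 550.2 -399.9] z 83.4 rpy [ 3.141e+00 -1.000e-03 -3.005e+00] F [-0.2 -0.1  0.7] gap 1.003 grip 0.0
small_placed (array([ 448.4, -159.8]), array([ 448. , -160.8]), array([16.2, 16.2]), 'n', np.int32(89), 'want r', 18)
oldM (array([ 450.6, -283.5]), array([ 450.1, -283.4]), array([25.2, 24. ]), 'n', np.int32(187), 'want r', 25.5)
oldL (array([ 529.2, -404.1]), array([ 528.9, -402.1]), array([10.8, 28.5]), 'n', np.int32(85), 'want r', 33)
[ 0.38  0.65  0.04  1.79 -0.04  0.7   2.16]
```

Request:
drive_tool(rows=[0,-0.6,10,0,0,0,1,0,0,20,0,0,0,1,0,0,25,0,0,0,1,0,0,15,0,0,0,1,0,0,10,0,0,0,1,0,0,5,0,0,0,1,0,0,0,0,0,0,1,0,0,0,0,0,0,0,0,0,0,0,0,0,0,0,0,0,0,0,0,0])

```text
t: 17.42
ee_pos: [0.6008, -0.3238, 0.0]
eef_rot: [-3.141, 0.001, -3.005]
wrist_force: [0.0, 1.2, -0.1]
finger_gap: 0.834
grip_force: 0.0
```

Request:
drive_tool(rows=[0,0,0,0,0,0,0,0,0,0,0,0,0,0,0,0,0,0,0,0,0,0,0,0,0,0,0,0])

```text
t: 17.75
ee_pos: [0.6005, -0.3233, -0.0003]
eef_rot: [3.142, 0.001, -3.005]
wrist_force: [-2.1, 0.9, 5.3]
finger_gap: 0.704
grip_force: 30.0
```

```bash
python3 -c "
from h import *
st()"
```

```text
t 17.75 rack [ 551.5 -401.2] z -0.3 rpy [ 3.142e+00  1.000e-03 -3.005e+00] F [-2.1  0.9  5.3] gap 0.704 grip 30.0
```

Request:
drive_tool(rows=[0,0,-2,0,0,0,0,0,0,-3,0,0,0,0,5,-0.7,0,0,0,0,0,10,-0.7,0,0,0,0,0,16,0,0,0,0,0,0,19,0,0,0,0,0,0,17,0,0,0,0,0,0,11,0,0,0,0,0,0,7,0,0,0,0,0,0,3,0,0,0,0,0,0])

```text
t: 18.58
ee_pos: [0.5118, -0.3374, 0.004]
eef_rot: [3.142, -0.001, -3.007]
wrist_force: [0.1, 0.2, -4.0]
finger_gap: 0.705
grip_force: 30.0
```

Request:
drive_tool(rows=[0,0,0,0,0,0,0,0,0,0,0,0,0,0,0,0,2,0,0,0,0,0,0,2,0,0,0,0,0,0,0,0,0,0,0,0,0,0,0,0,0,0])

```text
t: 19.08
ee_pos: [0.5135, -0.3365, -0.0003]
eef_rot: [3.141, -0.0, -3.005]
wrist_force: [0.5, 0.8, -3.3]
finger_gap: 0.708
grip_force: 30.0
```

```bash
python3 -c "
from h import *
st()"
```

```text
t 19.08 rack [ 463.5 -402.6] z -0.3 rpy [ 3.141 -0.    -3.005] F [ 0.5  0.8 -3.3] gap 0.708 grip 30.0
```

Request:
drive_tool(rows=[0,0,0.6,0,0,0,0,0,0,0,0,0,0,1,0,0,0,0,0,0,1,0,0,0,0,0,0,1,0,0,0,0,0,0,1,0,0,0,0,0,0,1,0,0,-10,0,0,0,1,0,0,-25,0,0,0,1,0,0,-35,0,0,0,1,0,0,-35,0,0,0,1])

```text
t: 19.92
ee_pos: [0.5126, -0.3365, 0.1055]
eef_rot: [3.141, -0.001, -3.005]
wrist_force: [0.3, -0.1, -0.8]
finger_gap: 0.999
grip_force: 0.0
```

Request:
drive_tool(rows=[0,0,-35,0,0,0,1,-2,10,-25,0,0,0,1,-6,25,-5,0,0,0,1,-8,34,0,0,0,0,1,-8,34,0,0,0,0,1,-8,34,0,0,0,0,1,-8,34,0,0,0,0,1,-8,34,0,0,0,0,1,-8,34,0,0,0,0,1,-8,34,0,0,0,0,1])

```text
t: 20.75
ee_pos: [0.5394, -0.0561, 0.1702]
eef_rot: [-3.141, 0.001, -3.006]
wrist_force: [0.3, 0.5, -0.0]
finger_gap: 0.998
grip_force: 0.0
```

Request:
drive_tool(rows=[-8,34,0,0,0,0,1,-8,34,0,0,0,0,1,-8,34,0,0,0,0,1,-8,34,0,0,0,0,1,-8,34,0,0,0,0,1,-8,30,0,0,0,0,1,-4,20,0,0,0,0,1,-2,10,0,0,0,0,1,0,0,0,0,0,0,1,0,0,0,0,0,0,1])

```text
t: 21.58
ee_pos: [0.5616, 0.1765, 0.1696]
eef_rot: [-3.141, -0.0, -3.005]
wrist_force: [0.8, -1.0, -1.2]
finger_gap: 1.002
grip_force: 0.0
```

```bash
python3 look.py
```

```text
t 21.63 rack [580.3  98.4] z 169.5 rpy [-3.141 -0.    -3.007] F [ 0.1 -0.7  0.7] gap 1.002 grip 0.0
small_placed (array([ 447.8, -160.5]), array([ 447.8, -160.3]), array([16.2, 16.4]), 'n', np.int32(93), 'want r', 18)
oldM (array([ 450.6, -283.7]), array([ 451.6, -283. ]), array([26.6, 24. ]), 'n', np.int32(194), 'want r', 25.5)
oldL (array([ 461.2, -404. ]), array([ 461.2, -404.6]), array([31.9, 32.8]), 'n', np.int32(330), 'want r', 33)
newM None
newL (array([576.1, 106.2]), array([575.1, 106.2]), array([16.2,  4.4]), 'n', np.int32(29), 'want r', 33)
```

Request:
drive_tool(rows=[0.5,10,0,0,0,0,1,0.5,15,0,0,0,0,1,0,9,0,0,0,0,1,0,1.5,0,0,0,0,1,0,0,0,0,0,0,1,0,0,0,0,0,0,1])

```text
t: 22.13
ee_pos: [0.5559, 0.2125, 0.1693]
eef_rot: [-3.141, -0.0, -3.005]
wrist_force: [0.0, 0.5, -0.1]
finger_gap: 0.998
grip_force: 0.0
```

Request:
drive_tool(rows=[0,0,10,0,0,0,1,0,0,20,0,0,0,1,0,0,25,0,0,0,1,0,0,25,0,0,0,1,0,0,25,0,0,0,1,0,0,15,0,0,0,1,0,0,10,0,0,0,1,0,0,5,0,0,0,1,0,0,0,0,0,0,1,0,0,0,0,0,0,1])

```text
t: 22.97
ee_pos: [0.5563, 0.2124, 0.0346]
eef_rot: [-3.142, 0.0, -3.006]
wrist_force: [0.1, -0.4, -0.1]
finger_gap: 0.999
grip_force: 0.0
```

Run:
```python
from h import *
im,d,K,P=grab("scene"); W=cloud(d,K,P); st()
q=W.reshape(-1,3); r=q[:,:2]@RR.T; D=d.reshape(-1)>0
def lid(xr,yr,z,tol=.004,R=.04):
    m=D&(np.hypot(r[:,0]-xr,r[:,1]-yr)<R)&(np.abs(q[:,2]-z)<tol); a=r[m]*1000
    return m.sum(),a.mean(0).round(1),((a.max(0)+a.min(0))/2).round(1),((a.max(0)-a.min(0))/2).round(1),(np.median(q[m,2])*1000).round(1)
print("newM",lid(.5762,.1336,.0995)); print("newL rim", lid(.578,.1336,.0525))
```

```text
t 23.02 rack [580.1 135.8] z 35.1 rpy [ 3.141e+00  1.000e-03 -3.006e+00] F [0.4 0.  1.1] gap 1.0 grip 0.0
newM (np.int64(44), array([557.8, 137.6]), array([557. , 136.4]), array([ 5.3, 19.2]), np.float64(99.3))
newL rim (np.int64(96), array([557.8, 149.8]), array([563.1, 140.3]), array([19.8, 29.9]), np.float64(53.6))
```

Request:
drive_tool(rows=[1,-1.5,0.5,0,0,0,1,0,0,0,0,0,0,0.6,0,0,0,0,0,0,0,0,0,0,0,0,0,0,0,0,0,0,0,0,0,0,0,0,0,0,0,0,0,0,0,0,0,0,0,0,0,0,0,0,0,0,0,0,0,0,0,0,0])

```text
t: 23.77
ee_pos: [0.5552, 0.2111, 0.0339]
eef_rot: [3.141, 0.0, -3.005]
wrist_force: [-0.2, 0.9, 0.9]
finger_gap: 0.543
grip_force: 30.0
```

Request:
drive_tool(rows=[0,0,-2,0,0,0,0,0,0,-3,0,0,0,0,0,0,-5,0,0,0,0,0,0,-15,0,0,0,0,0,0,-25,0,0,0,0,0,0,-30,0,0,0,0,0,0,-35,0,0,0,0,0,0,-35,0,0,0,0,0,0,-20,0,0,0,0,0,0,-10,0,0,0,0])

```text
t: 24.6
ee_pos: [0.5563, 0.2112, 0.2175]
eef_rot: [3.14, 0.004, -3.006]
wrist_force: [-0.2, -0.3, -2.6]
finger_gap: 0.543
grip_force: 30.0
```

Run:
```python
from h import *
im,d,K,P=grab("scene"); W=cloud(d,K,P); st()
q=W.reshape(-1,3); r=q[:,:2]@RR.T; D=d.reshape(-1)>0
m=D&(np.hypot(r[:,0]-.578,r[:,1]-.1336)<.045)&(np.abs(q[:,2]-.0525)<.004); a=r[m]*1000
print(m.sum(),((a.max(0)+a.min(0))/2).round(1),((a.max(0)-a.min(0))/2).round(1))
```

```text
t 24.65 rack [579.9 134.5] z 217.7 rpy [ 3.14   0.005 -3.006] F [ 0.9  0.5 -1.4] gap 0.545 grip 30.0
417 [575.2 136.4] [32.1 33.5]
```

Request:
drive_tool(rows=[1,-10,0,0,0,0,0,3,-24,0,0,0,0,0,4,-34,0,0,0,0,0,5,-36,0,0,0,0,0,5,-36,0,0,0,0,0,5,-36,0,0,0,0,0,5,-36,0,0,0,0,0,5,-36,0,0,0,0,0,5,-36,0,0,0,0,0,5,-36,0,0,0,0,0])

```text
t: 25.48
ee_pos: [0.5541, -0.1143, 0.2116]
eef_rot: [3.141, -0.004, -3.006]
wrist_force: [1.0, 1.0, -1.6]
finger_gap: 0.545
grip_force: 30.0
```

Request:
drive_tool(rows=[4,-36,0,0,0,0,0,3,-30,0,0,0,0,0,2,-20,0,0,0,0,0,1,-10,0,0,0,0,0,0,0,0,0,0,0,0,0,0,0,0,0,0,0])

```text
t: 25.98
ee_pos: [0.5583, -0.2077, 0.2124]
eef_rot: [3.14, -0.002, -3.006]
wrist_force: [-0.3, 0.6, -3.2]
finger_gap: 0.543
grip_force: 30.0
```

```bash
python3 -c "
from h import *
st()"
```

```text
t 25.98 rack [ 525.3 -281. ] z 212.4 rpy [ 3.140e+00 -2.000e-03 -3.006e+00] F [-0.3  0.6 -3.2] gap 0.543 grip 30.0
```

Down 215 mm in total, with a stop before the floor.

Request:
drive_tool(rows=[0,-0.9,10,0,0,0,0,0,0,25,0,0,0,0,0,0,35,0,0,0,0,0,0,35,0,0,0,0,0,0,35,0,0,0,0,0,0,25,0,0,0,0,0,0,15,0,0,0,0,0,0,10,0,0,0,0,0,0,5,0,0,0,0,0,0,0,0,0,0,0])

```text
t: 26.82
ee_pos: [0.5592, -0.2081, 0.018]
eef_rot: [3.141, -0.001, -3.004]
wrist_force: [-0.8, -0.5, -2.3]
finger_gap: 0.543
grip_force: 30.0
```

Request:
drive_tool(rows=[0,0,10,0,0,0,0,0,0,5,0,0,0,0,0,0,0,0,0,0,0,0,0,0,0,0,0,0,0,0,0,0,0,0,0])

```text
t: 27.23
ee_pos: [0.5596, -0.2095, 0.0043]
eef_rot: [-3.141, 0.001, -3.006]
wrist_force: [0.2, -0.2, -2.0]
finger_gap: 0.542
grip_force: 30.0
```

```bash
python3 -c "
from h import *
st()"
```

```text
t 27.23 rack [ 526.3 -282.9] z 4.3 rpy [-3.141e+00  1.000e-03 -3.006e+00] F [ 0.2 -0.2 -2. ] gap 0.542 grip 30.0
```

Request:
drive_tool(rows=[0,0,4,0,0,0,0,0,0,2,0,0,0,0,0,0,0,0,0,0,0,0,0,0,0,0,0,0])

```text
t: 27.57
ee_pos: [0.5596, -0.2094, -0.0018]
eef_rot: [-3.141, 0.001, -3.005]
wrist_force: [-0.7, 0.7, 3.0]
finger_gap: 0.541
grip_force: 30.0
```

Request:
drive_tool(rows=[0,0,1,0,0,0,0,0,0,0,0,0,0,0,0,0,0,0,0,0,0])

```text
t: 27.82
ee_pos: [0.5597, -0.2094, -0.0019]
eef_rot: [-3.141, 0.001, -3.005]
wrist_force: [-2.8, 1.0, 15.9]
finger_gap: 0.545
grip_force: 30.0
```

Request:
drive_tool(rows=[0,0,-0.6,0,0,0,0,0,0,0,0,0,0,1,0,0,0,0,0,0,1,0,0,0,0,0,0,1,0,0,0,0,0,0,1,0,0,0,0,0,0,1,0,0,0,0,0,0,1,0,0,-10,0,0,0,1,0,0,-25,0,0,0,1,0,0,-35,0,0,0,1])

```text
t: 28.65
ee_pos: [0.5577, -0.2087, 0.0666]
eef_rot: [3.14, -0.004, -3.005]
wrist_force: [0.7, -0.1, 0.7]
finger_gap: 0.994
grip_force: 0.0
```

Request:
drive_tool(rows=[0,0,-35,0,0,0,1,0,0,-35,0,0,0,1,-2,10,-20,0,0,0,1,-4,25,-5,0,0,0,1,-5,36,0,0,0,0,1,-5,36,0,0,0,0,1,-5,36,0,0,0,0,1,-5,36,0,0,0,0,1,-5,36,0,0,0,0,1,-5,36,0,0,0,0,1])

```text
t: 29.48
ee_pos: [0.5606, 0.0459, 0.1633]
eef_rot: [3.142, 0.001, -3.006]
wrist_force: [0.3, 0.4, -0.3]
finger_gap: 0.999
grip_force: 0.0
```

Request:
drive_tool(rows=[-5,36,0,0,0,0,1,-5,36,0,0,0,0,1,-3,36,0,0,0,0,1,-2,30,0,0,0,0,1,-1,18,0,0,0,0,1,0,9,0,0,0,0,1,0,0,0,0,0,0,1,0,0,0,0,0,0,1])

```text
t: 30.15
ee_pos: [0.5543, 0.2089, 0.1627]
eef_rot: [-3.141, 0.0, -3.006]
wrist_force: [-0.8, -1.2, 0.1]
finger_gap: 0.999
grip_force: 0.0
```

```bash
python3 look.py
python3 - <<'E'
from h import *
f=np.load("last.npz"); W=cloud(f["d"],f["K"],f["P"]); q=W.reshape(-1,3); r=q[:,:2]@RR.T
m=(np.hypot(r[:,0]-.526,r[:,1]+.283)<.04)&(np.abs(q[:,2]-.0625)<.005); a=r[m]*1000
print("newM placed",m.sum(),((a.max(0)+a.min(0))/2).round(1),((a.max(0)-a.min(0))/2).round(1))
E
```

```text
t 30.2 rack [577.5 131.5] z 162.7 rpy [-3.141  0.    -3.007] F [-0.3 -0.4  0.2] gap 1.0 grip 0.0
small_placed (array([ 448.2, -159.9]), array([ 447.9, -160.4]), array([16. , 16.5]), 'n', np.int32(89), 'want r', 18)
oldM (array([ 451. , -283.3]), array([ 451.7, -283.5]), array([26.3, 24.1]), 'n', np.int32(196), 'want r', 25.5)
oldL (array([ 461.1, -404.2]), array([ 461.1, -404.4]), array([31.8, 32.4]), 'n', np.int32(327), 'want r', 33)
newM None
newL (array([568.4, 133.3]), array([567. , 132.9]), array([19.4, 30.9]), 'n', np.int32(183), 'want r', 33)
newM placed 176 [ 527.7 -284.7] [24.4 23.3]
```

Request:
drive_tool(rows=[-0.5,1.4,10,0,0,0,1,0,0,25,0,0,0,1,0,0,30,0,0,0,1,0,0,30,0,0,0,1,0,0,25,0,0,0,1,0,0,20,0,0,0,1,0,0,15,0,0,0,1,0,0,10,0,0,0,1,0,0,5,0,0,0,1,0,0,0,0,0,0,1])

```text
t: 31.03
ee_pos: [0.5544, 0.2103, -0.0086]
eef_rot: [-3.141, -0.001, -3.007]
wrist_force: [0.2, 0.4, 0.3]
finger_gap: 1.004
grip_force: 0.0
```

Request:
drive_tool(rows=[0,0,7,0,0,0,1,0,0,4,0,0,0,1,0,0,1,0,0,0,1,0,0,0,0,0,0,1,0,0,0,0,0,0,1])

```text
t: 31.45
ee_pos: [0.5549, 0.2115, -0.0192]
eef_rot: [3.141, 0.001, -3.005]
wrist_force: [-1.1, -0.1, -0.2]
finger_gap: 1.003
grip_force: 0.0
```

```bash
python3 -c "
from h import *
st()"
```

```text
t 31.45 rack [578.3 134.9] z -19.2 rpy [ 3.141e+00  1.000e-03 -3.005e+00] F [-1.1 -0.1 -0.2] gap 1.003 grip 0.0
```

Request:
drive_tool(rows=[0,-1.5,0,0,0,0,1,0,0,0,0,0,0,0,0,0,0,0,0,0,0,0,0,0,0,0,0,0,0,0,0,0,0,0,0,0,0,0,0,0,0,0,0,0,0,0,0,0,0,0,0,0,0,0,0,0])

```text
t: 32.12
ee_pos: [0.5549, 0.2102, -0.0195]
eef_rot: [3.141, 0.0, -3.005]
wrist_force: [0.0, 1.5, 0.5]
finger_gap: 0.704
grip_force: 30.0
```

Request:
drive_tool(rows=[0,0,-2,0,0,0,0,0,0,-3,0,0,0,0,0,0,-5,0,0,0,0,0,0,-15,0,0,0,0,0,0,-30,0,0,0,0,0,0,-35,0,0,0,0,0,0,-35,0,0,0,0,0,0,-35,0,0,0,0,0,0,-30,0,0,0,0,0,0,-10,0,0,0,0])

```text
t: 32.95
ee_pos: [0.5565, 0.2102, 0.1852]
eef_rot: [3.14, 0.006, -3.006]
wrist_force: [0.5, 0.6, -5.0]
finger_gap: 0.704
grip_force: 30.0
```

```bash
python3 -c "
from h import *
st()"
```

```text
t 32.95 rack [579.7 133.4] z 185.2 rpy [ 3.14   0.006 -3.006] F [ 0.5  0.6 -5. ] gap 0.704 grip 30.0
```

Request:
drive_tool(rows=[0,-10,0,0,0,0,0,1,-24,0,0,0,0,0,2,-34,0,0,0,0,0,2,-35,0,0,0,0,0,2,-35,0,0,0,0,0,2,-35,0,0,0,0,0,3,-35,0,0,0,0,0,3,-35,0,0,0,0,0,3,-35,0,0,0,0,0,3,-35,0,0,0,0,0])

```text
t: 33.78
ee_pos: [0.5746, -0.1056, 0.1779]
eef_rot: [3.141, -0.004, -3.006]
wrist_force: [0.1, 0.3, -3.2]
finger_gap: 0.708
grip_force: 30.0
```

Request:
drive_tool(rows=[3,-35,0,0,0,0,0,3,-35,0,0,0,0,0,3,-35,0,0,0,0,0,3,-35,0,0,0,0,0,2,-35,0,0,0,0,0,0,-26,0,0,0,0,0,0,-15,0,0,0,0,0,0,-7,0,0,0,0,0,0,0,0,0,0,0,0,0,0,0,0,0,0,0])

```text
t: 34.62
ee_pos: [0.5926, -0.3241, 0.1792]
eef_rot: [3.14, -0.001, -3.004]
wrist_force: [0.8, 0.1, -3.2]
finger_gap: 0.705
grip_force: 30.0
```

```bash
python3 -c "
from h import *
st(); print(np.round(monitor.sense()['q'],2))"
```

```text
t 34.62 rack [ 543.6 -401. ] z 179.2 rpy [ 3.140e+00 -1.000e-03 -3.004e+00] F [ 0.8  0.1 -3.2] gap 0.705 grip 30.0
[ 0.35  0.54  0.1   1.73 -0.07  0.88  2.19]
```

Request:
drive_tool(rows=[0,-0.8,10,0,0,0,0,0,-0.8,25,0,0,0,0,0,0,30,0,0,0,0,0,0,30,0,0,0,0,0,0,25,0,0,0,0,0,0,20,0,0,0,0,0,0,15,0,0,0,0,0,0,10,0,0,0,0,0,0,0,0,0,0,0,0,0,0,0,0,0,0])

```text
t: 35.45
ee_pos: [0.5934, -0.3264, 0.0153]
eef_rot: [3.141, -0.0, -3.004]
wrist_force: [-0.7, -0.8, -3.2]
finger_gap: 0.705
grip_force: 30.0
```

Request:
drive_tool(rows=[0,0,7,0,0,0,0,0,0,4,0,0,0,0,0,0,1,0,0,0,0,0,0,0,0,0,0,0,0,0,0,0,0,0,0])

```text
t: 35.87
ee_pos: [0.5934, -0.3276, 0.0038]
eef_rot: [-3.141, 0.0, -3.005]
wrist_force: [-0.4, 0.5, -3.8]
finger_gap: 0.705
grip_force: 30.0
```

```bash
python3 -c "
from h import *
st()"
```

```text
t 35.87 rack [ 543.9 -404.5] z 3.8 rpy [-3.141  0.    -3.005] F [-0.4  0.5 -3.8] gap 0.705 grip 30.0
```

Request:
drive_tool(rows=[0,0.8,3,0,0,0,0,0,0,2,0,0,0,0,0,0,0,0,0,0,0,0,0,0,0,0,0,0])

```text
t: 36.2
ee_pos: [0.593, -0.3266, -0.0017]
eef_rot: [3.141, -0.0, -3.005]
wrist_force: [-0.1, -0.2, -3.3]
finger_gap: 0.708
grip_force: 30.0
```

Request:
drive_tool(rows=[0,0,1,0,0,0,0,0,0,0,0,0,0,0,0,0,0,0,0,0,0])

```text
t: 36.45
ee_pos: [0.5932, -0.3268, -0.0024]
eef_rot: [-3.141, 0.0, -3.005]
wrist_force: [-0.3, -0.5, -2.7]
finger_gap: 0.706
grip_force: 30.0
```

Request:
drive_tool(rows=[0,0,0.8,0,0,0,0,0,0,0,0,0,0,0,0,0,0,0,0,0,0])

```text
t: 36.7
ee_pos: [0.5932, -0.3268, -0.0025]
eef_rot: [-3.141, 0.001, -3.005]
wrist_force: [-1.5, 0.8, 4.8]
finger_gap: 0.704
grip_force: 30.0
```

Request:
drive_tool(rows=[0,0,0,0,0,0,1,0,0,0,0,0,0,1,0,0,0,0,0,0,1,0,0,0,0,0,0,1,0,0,0,0,0,0,1,0,0,-5,0,0,0,1,0,0,-15,0,0,0,1,0,0,-30,0,0,0,1,0,0,-35,0,0,0,1,0,0,-35,0,0,0,1])

```text
t: 37.53
ee_pos: [0.5926, -0.3265, 0.1178]
eef_rot: [3.141, -0.001, -3.005]
wrist_force: [0.4, 0.3, -0.2]
finger_gap: 0.998
grip_force: 0.0
```

Request:
drive_tool(rows=[0,0,-35,0,0,0,1,-2,10,-20,0,0,0,1,-4,25,-5,0,0,0,1,-5,35,0,0,0,0,1,-5,35,0,0,0,0,1,-5,35,0,0,0,0,1,-5,35,0,0,0,0,1,-5,35,0,0,0,0,1,-5,35,0,0,0,0,1,-5,35,0,0,0,0,1])

```text
t: 38.37
ee_pos: [0.5954, -0.0421, 0.1772]
eef_rot: [-3.142, 0.001, -3.006]
wrist_force: [-0.3, 0.3, 1.0]
finger_gap: 0.997
grip_force: 0.0
```

Request:
drive_tool(rows=[0,35,0,0,0,0,1,0,30,0,0,0,0,1,0,20,0,0,0,0,1,0,10,0,0,0,0,1,0,0,0,0,0,0,1,0,0,0,0,0,0,1])

```text
t: 38.87
ee_pos: [0.5829, 0.0496, 0.1769]
eef_rot: [-3.141, 0.0, -3.005]
wrist_force: [0.9, -0.7, -0.0]
finger_gap: 1.005
grip_force: 0.0
```

```bash
python3 look.py|head -2
python3 - <<'E'
from h import *
f=np.load("last.npz"); W=cloud(f["d"],f["K"],f["P"]); q=W.reshape(-1,3); r=q[:,:2]@RR.T
C=dict(small=(506.8,-157),med=(500.9,-281.9),large=(506.6,-402.6))
for nm,t,x,y,z,R in (("small","small",448,-159,.0585,.03),("oldM","med",451,-283,.0625,.036),("newM","med",527,-284,.0625,.036),("oldL","large",461,-404,.0695,.04),("newL","large",544,-404,.0695,.04)):
    m=(np.hypot(r[:,0]-x/1e3,r[:,1]-y/1e3)<R)&(np.abs(q[:,2]-z)<.006); a=r[m]*1000; c=(a.max(0)+a.min(0))/2
    A=np.c_[q[m][:,:2],np.ones(m.sum())]; k=np.linalg.lstsq(A,q[m][:,2],rcond=None)[0]
    print(nm,m.sum(),"local",(c-C[t]).round(1),"r",((a.max(0)-a.min(0))/2).round(1),"z",(np.median(q[m,2])*1e3).round(1),"tilt",k[:2].round(3))
q0=np.load("top0.npz"); W0=cloud(q0["d"],q0["K"],q0["P"])
for nm,x,y,z in (("jar",.75,.061,.091),("oil",.705,.349,.06)):
    for w in (W0,W):
        p=w.reshape(-1,3); m=(np.hypot(p[:,0]-x,p[:,1]-y)<.06)&(np.abs(p[:,2]-z)<.012); print(nm,m.sum(),p[m].mean(0).round(4))
cv2.imwrite("pics/end.png",cv2.resize(f["im"][140:290,130:390],(800,462),interpolation=cv2.INTER_CUBIC))
E
```

```text
t 38.92 rack [584.3 -30.3] z 176.8 rpy [-3.141  0.    -3.007] F [-0.4 -0.6 -0.2] gap 1.001 grip 0.0
small_placed (array([ 448.3, -160. ]), array([ 448. , -160.3]), array([16.1, 16.5]), 'n', np.int32(94), 'want r', 18)
small 96 local [-58.8  -3.3] r [16.1 16.5] z 58.1 tilt [-0.01   0.039]
oldM 199 local [-51.   -1.7] r [25.1 24.3] z 63.4 tilt [ 0.023 -0.005]
newM 195 local [26.8 -2.7] r [24.4 24.1] z 62.9 tilt [ 0.009 -0.008]
oldL 338 local [-45.5  -1.8] r [31.9 32.3] z 70.1 tilt [ 0.001 -0.013]
newL 327 local [38.1 -2.6] r [32.3 32.8] z 69.5 tilt [ 0.007 -0.006]
jar 307 [0.7497 0.0615 0.0913]
jar 24 [0.7758 0.0669 0.0916]
oil 250 [0.7047 0.3482 0.0582]
oil 245 [0.7045 0.3485 0.0585]
```

View pics/end.png

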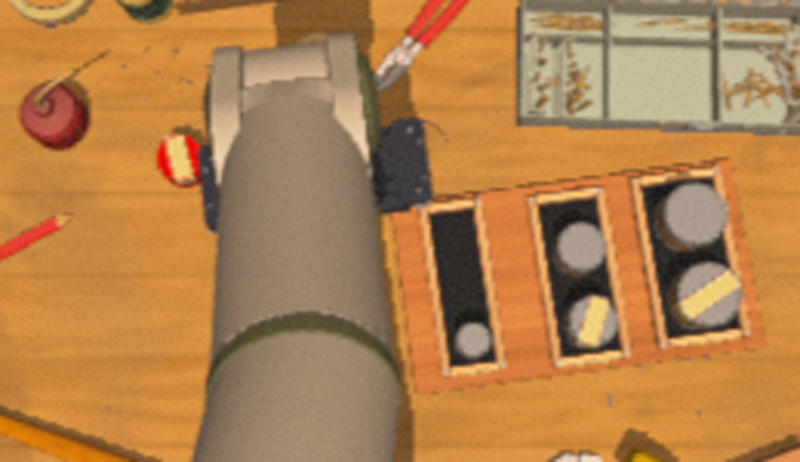

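All five tins stand upright in their trays: old ones at the front with the new ones behind, and the small tin at (472,340) near its lip. The oil can hasn't moved; the arm hides most of the jar, but it never came near it. Nothing is in contact, so I'm handing in.

```bash
python3 -c "
from cell import env
print(env.close_job())"
```

```text
the job is handed in; nothing more can be done
None
```

The job is handed in: by the last camera check all five tins stand upright in their own trays, older ones and the small tin at the front lip with the new large and medium behind; the oil can had not moved, and the jar was mostly hidden by the arm, so its position was not checked; the hand-in returned no verdict.

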